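Shut and latch the reagent case

TASK

Put the reagents away: slide the white lid of the green case fully shut, then swing the wire loop of the draw latch over the keeper on the lid so that it hooks behind it, and press the red lever down over centre until it lies flat and the latch is tight. Leave the cup, bottle and measuring cylinder standing where they are.

Things in the scene. Friction and masses are not known exactly. Their poses are not given: they have to be found in the camera images.
- case: dark green case 360 x 200 mm, fixed; its deck and lid tops are flush, 90 mm above the counter, side walls 2 mm higher. Origin on the counter under the lever's pivot; x runs level from latch to lid (roughly world +y), z up. Spans x -120..240, y -100..100 mm: deck x -120..40, lid when shut x 41..239. The latch works in the plane y = 0.
- lid (a joint): white sliding lid: 0 = fully shut against its stop, grows (m) as it slides away along the case's +x, up to 0.075. Starts 30 to 65 mm ajar. About 3 N of friction; stays where left.
- lid_push (a point): middle of the far (+x) face of the black ridge on the lid, made for pushing the lid shut (towards the case's -x). The ridge is 120 mm wide across, 12 mm thick and 18 mm high; this point is 9 mm above the lid's top. With the lid shut it is at case x 127 mm.
- keeper (a point): foot of the far (+x) face of the keeper, a dark steel hook on the lid, 40 mm wide, 14 mm thick, 19 mm high; on the lid's top face. At case x 59.5 mm when the lid is shut. A lip 13 to 19 mm above the lid overhangs that face by 7 mm to +x: the loop's crossbar belongs on the far side, below the lip. Axes as the case's.
- loop_bar (a point): middle of the crossbar of the wire loop, a U of 8 mm steel wire, 59 mm wide, 43 mm inside, 80 g; 87 mm from the loop's hinge pin on the lever. Starts leaning back on its stop (to case -x), 10 to 45 degrees from vertical. Under 1 N swings it over the top, clear of the lever's end; well past the top it sinks by its weight to +x onto the lid. Hooked, it stretches 6 mm under 27 N. Axes turn with it.
- pivot (a point): the lever's hinge axis (along the case's y), at case x 0, y 0, z 110 mm, between two small steel cheeks. With the lever at angle t (lever), the loop's hinge pin is 30 mm from it, at case x = -30*cos(t-0.28), z = 110 + 30*sin(t-0.28) mm. Axes as the case's.
- lever (a joint): red lever: 0 = pressed flat (latched), pointing to case -x; grows (rad) as it rises; 1.57 upright, 2.0 its stop, leaning to the lid. Starts at 1.65 to 1.98; stiff hinge, stays where left. With the lid shut and the lever above 1.5 the crossbar clears the keeper's lip on its way down. Hooked, it takes a few N at its end to press; goes over centre near 0.45, then stays flat.
- lever_tip (a point): middle of the free end of the lever, a plate 34 mm wide, 6 mm thick, 13 to 85 mm from the pivot, offset 7 mm towards the side that faces up when flat: this point is then at case x -85, z 117 mm, the upper face at z 120. When raised that side faces +x, to the keeper: press on it. Axes turn with it.
- cup: bystander: clear empty plastic cup, 80 mm across, 75 mm tall, standing beside the case; origin at its underside
- bottle: bystander: amber glass bottle with white cap, 60 mm across, 130 mm tall, beside the case; origin at its underside
- measure: bystander: white-footed measuring cylinder, foot 68 mm across, 163 mm tall, beside the case; origin at its underside

How it is judged:
On the way, in this order (a step that is already met when the one before it is completed fails the run):
1. the lid is slid fully shut (within 4 mm) while the lever is still raised (value of joint lid below 0.004 m and value of joint lever above 0.8 rad), for 0.2 s.
2. the loop's crossbar is down behind the keeper, below the top of its lip, the lever still raised (x of loop_bar in the frame of keeper between 0 and 0.04 m and z of loop_bar in the frame of keeper below 0.015 m and value of joint lever above 0.5 rad), for 0.2 s.
At the end, for the whole second after the job is handed in: the lid is shut (within 3 mm), the loop's crossbar sits behind the keeper's far face under its lip (0 to 12 mm from the face, below 15 mm above the lid), the lever lies flat (within 0.12 rad) and stays so by itself, and the bystanders stand where they were (value of joint lid below 0.003 m and value of joint lever below 0.12 rad and x of loop_bar in the frame of keeper between 0 and 0.012 m and z of loop_bar in the frame of keeper below 0.015 m); the robot touches nothing.
It fails at once if the cup, bottle or measuring cylinder is shifted by more than 30 mm or knocked over (distance of any of cup, bottle, measure from where it was at the start of the episode above 0.03 m or angle between any of cup, bottle, measure's own z axis and vertical above 0.5 rad).
It also fails if it takes over 54 s, if anything falls off the work surface, if the arm or the gripper's body presses on something with over 40 N, if the wrist force passes 120 N, or if a joint passes its speed limit or range.

ROBOT

A 6-joint arm with a two-finger parallel gripper is mounted at the origin on the work surface. World frame = base frame: x ahead of the robot, y to its left, z up, the work surface at z = 0. Lengths are in m, angles in rad, forces in N, time in s.
With the tool pointing down it reaches from about 0.25 to 0.8 m from the base axis. Payload 3.9 kg.
Tool frame: the origin (TCP) lies between the finger pads; the fingertips stand 14 mm ahead of it and the grasp point (between the pads) lies 5 mm behind it (env.tip_reach is the distance from the TCP to the fingertips, in m); z points along the fingers, y is the line along which they close (so a half turn about z gives the same grasp; the last joint's range is limited). The gripper opens to 85 mm and grips with 20 to 120 N. Pads are 22 mm wide; open, the fingers measure 114 mm over their backs; the gripper's body (76 mm by 85 mm) begins 54 mm behind the grasp point. The pads swing forward as they close: fully open they stand 13 mm farther back than shut.
Start: joints at [-1.126, 0.26, -0.138, 1.173, 0, 1.571], TCP at [0.226, -0.474, 0.245] pointing down, gripper open.
Joint ranges: [-2.78, 2.78], [-0.83, 1.72], [-1.28, 1.37], [-1.9, 2.12], [-1.57, 1.48], [-3.14, 3.14]. Speed limits (rad/s): [2.57, 2.57, 3.14, 3.14, 3.14, 3.14].

INTERFACE

Orientations are given as a unit quaternion [w, x, y, z].
In Python, from cell import env, get_image, job_done gives the robot as it stands. The module is installed in compiled form; this text tells all that it offers.
- The arm moves only by the tool jog_arm, never from a script. Its argument "moves" is one flat list of numbers, 4 for each row, row after row: the shift along the tool's x, y, z in cm, then the turn about the tool's z in rad. In form: [tx, ty, tz, yaw, tx, ty, tz, yaw, ...]. A call has 1 to 10 rows; each row is the pose to reach, as a shift and turn from the pose commanded when the call began, along the tool's axes at that moment; what a row does not reach only later rows make up. A row lasts 1/12 s, in which the tool goes at most 41.7 mm and 7.16 degrees, less where a joint would pass 70% of its speed; a pose out of reach is approached as far as the arm can. A call with a gripper value outside its range is refused whole. "gripper" is the finger opening in cm, from 0 to 8.54, set as the call begins (left out, the last holds). The fingers move at their own pace and stop on an object; the grip force is fixed at half the most. Time passes only in rows, so rows that repeat a pose let the fingers close. It gives the time, the measured TCP pose, the force, the opening and the grip force at its end, in the units of the state.
- env.observe(): the state, without advancing time (a new reading comes with each control period).
- get_image(name): name is "scene" or "top" or "wrist"; returns a dict with "pixels" (480x640x3 uint8, red, green, blue), "camera_matrix" (3x3 intrinsics, pixels), "extrinsics" (4x4, takes a point from world to camera coordinates). Camera axes: x right, y up, looking along -z (the intrinsics and any distortion apply to the point x, -y, -z); pixel columns grow to the right and rows downward; lengths in m; the calibration is good to about 2 mm. A picture is of the moment at which its call begins. There is no depth.
- job_done(): hands the job in; it is judged then, once.
The state is a dict: "clock": time; "q": joint angles; "joint_velocities": joint speeds; "effort": joint torques, N m; "position": TCP position; "ee_rot": TCP orientation; "ft_force": force on the tool from outside, world axes, zero at the start; "wrist_torque": the same for the moment, N m; "finger_gap": opening from 0.0 (shut) to 1.0 (fully open); "gripper_force": force on a finger pad.
Only numpy, scipy, OpenCV 4.12 (cv2) and the standard library are available. Lean on these libraries where they do the work, as an engineer would, in place of code of your own. Each camera call takes 0.05 s, during which the arm holds its last target. There are 200 camera calls.

## Working session

There is one attempt and no reset: what is moved stays moved. The work goes in short steps, Python scripts to look and compute and a tool call to move; the robot and the scene stay as the last step left them, time stands still between calls to the robot, and variables do not carry over. Pictures are saved under pics/ and viewed, at most 10 in all, crops included, and the job is handed in when it is done.

Besides the shell and the picture viewer there is one more tool, called as a command line: name --argument value ..., lists and objects as JSON in quotes. jog_arm: Moves the arm, as the interface text tells. Its arguments: {"type":"object","properties":{"moves":{"type":"array","items":{"type":"number"}},"gripper":{"type":"number"}},"required":["moves"]}

```bash
mkdir -p pics
cat > h.py <<'E'
import numpy as np, cv2
from cell import env, get_image
def save(n,f):
    d=get_image(n); cv2.imwrite(f,d["pixels"][:,:,::-1]); np.savez(f.replace('.png','.npz'),**d); return d
def proj(d,P):
    P=np.atleast_2d(P); E=d["extrinsics"]; c=P@E[:3,:3].T+E[:3,3]; c=c*[1,-1,-1]
    u=c@d["camera_matrix"].T; return u[:,:2]/u[:,2:]
def ray(d,u,v):
    E=d["extrinsics"]; R=E[:3,:3]; o=-R.T@E[:3,3]
    k=np.linalg.solve(d["camera_matrix"],[u,v,1.]); return o,R.T@(k*[1,-1,-1])
def onz(d,u,v,z):
    o,r=ray(d,u,v); return o+r*(z-o[2])/r[2]
def tri(L):
    A=0;b=0
    for d,u,v in L:
        o,r=ray(d,u,v); r=r/np.linalg.norm(r); M=np.eye(3)-np.outer(r,r); A=A+M;b=b+M@o
    return np.linalg.solve(A,b)
E
python3 - <<'E'
from h import *
a=save("scene","pics/s1.png"); b=save("top","pics/t1.png")
s=env.observe(); print(s["position"],s["ee_rot"],s["clock"],s["ft_force"],env.tip_reach)
for d in(a,b): print(ray(d,320,240))
E
```

```text
[ 0.22563609 -0.47337689  0.24453897] [-8.60164599e-04  9.75368275e-01  2.20580927e-01 -2.05735983e-04] 0.1 [ 0.2295846  -0.6505276   0.98864345] 0.014
(array([0.92321066, 0.31119171, 0.85352446]), array([-0.33161574, -0.40301511, -0.8531037 ]))
(array([ 0.50283447, -0.01735523,  0.83179614]), array([ 0.13578462, -0.02811156, -0.9905028 ]))
```

View pics/s1.png

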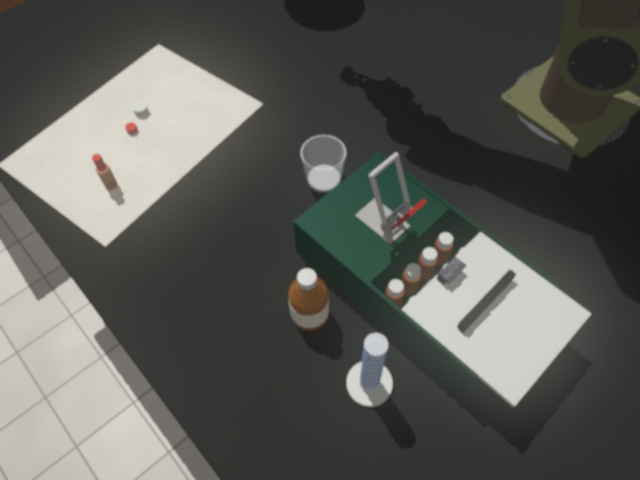

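View pics/t1.png

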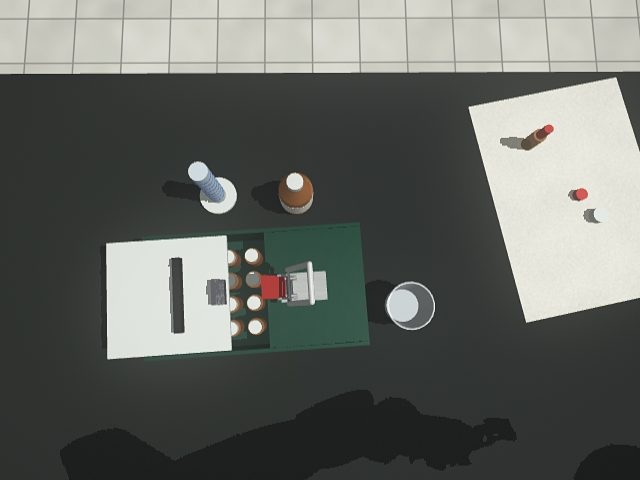

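Run:
```python
from h import *
b=dict(np.load("pics/t1.npz")); a=dict(np.load("pics/s1.npz"))
im=b["pixels"][:,:,::-1].copy(); hsv=cv2.cvtColor(im,cv2.COLOR_BGR2HSV)
def big(m):
    c=max(cv2.findContours(m,0,2)[0],key=cv2.contourArea); return c
box=np.zeros(im.shape[:2],np.uint8); box[215:375,80:380]=255
W=big(cv2.inRange(hsv,(0,0,150),(180,60,255))&box)
print("lid",[onz(b,*p,.09)[:2].round(4) for p in cv2.boxPoints(cv2.minAreaRect(W))], cv2.boxPoints(cv2.minAreaRect(W)).round())
G=cv2.inRange(hsv,(60,80,30),(100,255,255))&box
c=big(G); r=cv2.boxPoints(cv2.minAreaRect(c)); print("green",r.round(), [onz(b,*p,.09)[:2].round(4) for p in r])
K=cv2.inRange(hsv,(0,0,0),(180,255,90)); m=np.zeros_like(K); m[250:340,155:195]=255
r=cv2.boxPoints(cv2.minAreaRect(big(K&m))); print("ridge",[onz(b,*p,.108)[:2].round(4) for p in r])
m[:]=0;m[272:310,200:227]=255
r=cv2.boxPoints(cv2.minAreaRect(big(cv2.inRange(hsv,(0,0,0),(180,255,140))&m))); print("keeper",[onz(b,*p,.109)[:2].round(4) for p in r])
for n,p in dict(cup=(403,305),bottle=(296,195),meas=(218,195)).items(): print(n,onz(b,*p,0)[:2].round(3))
cv2.imwrite("pics/c1.png",cv2.resize(im[230:350,190:350],None,fx=4.5,fy=4.5,interpolation=2))
s=a["pixels"][:,:,::-1][140:300,330:480]; cv2.imwrite("pics/c2.png",cv2.resize(s,None,fx=3.7,fy=3.7,interpolation=2))
```

```text
lid [array([0.6022, 0.3238]), array([0.6152, 0.1042]), array([0.4281, 0.0896]), array([0.4166, 0.3023])] [[ 99. 243.]
 [234. 234.]
 [241. 350.]
 [107. 359.]]
green [[182. 234.]
 [361. 222.]
 [369. 345.]
 [191. 357.]] [array([0.6157, 0.1893]), array([ 0.6347, -0.1061]), array([ 0.4345, -0.1155]), array([0.4177, 0.17  ])]
ridge [array([0.5748, 0.2006]), array([0.5752, 0.1838]), array([0.4585, 0.1767]), array([0.4581, 0.1931])]
keeper [array([0.5404, 0.1449]), array([0.5416, 0.1139]), array([0.5016, 0.1113]), array([0.5004, 0.1421])]
cup [ 0.496 -0.191]
bottle [0.702 0.003]
meas [0.703 0.149]
```

View pics/c2.png

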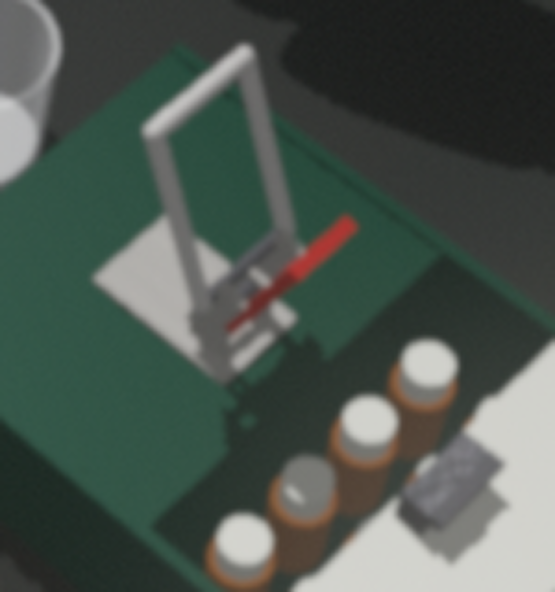

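The loop leans back at about (390–450, 160–240) in the scene view, and the lever is raised towards the lid. The lid is about 60 mm ajar. From the deck edge, ridge and keeper, the case origin is about (0.528, 0.009) and its x axis about (-0.055, 0.998). I'm raising the tool and crossing over now.

jog_arm --moves '[0,0,-4,0,0,0,-8,0,0,0,-8.5,0,57,-52,-8.5,0,57,-52,-8.5,0,57,-52,-8.5,0,57,-52,-8.5,0,57,-52,-8.5,0,57,-52,-8.5,0,57,-52,-8.5,0]' --gripper 0

```text
clock: 0.93
position: [0.3359, -0.2019, 0.3302]
ee_rot: [0.0, 0.975, 0.22, 0.0]
ft_force: [0.0, -1.3, 0.2]
finger_gap: 0.002
gripper_force: 0.0
```

```bash
cat >> h.py <<'E'
O=np.array([.528,.009]); CX=np.array([-.055,.9985]); CY=np.array([-.9985,-.055])
def w(x,y,z): return np.r_[O+CX*x+CY*y,z]
def case(p): d=np.asarray(p)[:2]-O; return np.r_[d@CX,d@CY,p[2]]
def go(x,y,z):
    "shift in tool cm to TCP at case x,y,z; yaw to tool x = case x"
    from scipy.spatial.transform import Rotation as Ro
    s=env.observe(); q=s["ee_rot"]; R=Ro.from_quat([q[1],q[2],q[3],q[0]]).as_matrix()
    t=R.T@np.r_[CX,0]
    print("case pos mm",(case(s["position"])*1e3).round(1),"shift",((w(x,y,z)-s["position"])@R*100).round(2),"yaw",np.arctan2(t[1],t[0]).round(3),"F",s["ft_force"].round(1),"t",s["clock"])
E
python3 -c "
from h import *
go(.23,0,.33)"
```

```text
case pos mm [-200.   203.4  330.2] shift [ 3.513e+01 -3.208e+01  2.000e-02] yaw -1.182 F [ 0.  -1.3  0.2] t 0.9333
```

jog_arm --moves '[35.1,-32.1,0,0,35.1,-32.1,0,0,35.1,-32.1,0,0,35.1,-32.1,0,0,35.1,-32.1,0,0,35.1,-32.1,0,0,35.1,-32.1,0,0,35.1,-32.1,0,0,35.1,-32.1,0,0,35.1,-32.1,0,0]'

```text
clock: 1.77
position: [0.4926, 0.1846, 0.33]
ee_rot: [0.0, 0.975, 0.221, -0.0]
ft_force: [0.9, -1.0, 0.8]
finger_gap: 0.004
gripper_force: 0.0
```

jog_arm --moves '[35.1,-32.1,0,-0.1,0,0,0,-0.22,0,0,0,-0.34,0,0,0,-0.46,0,0,0,-0.58,0,0,0,-0.7,0,0,0,-0.82,0,0,0,-0.94,0,0,0,-1.06,0,0,0,-1.18]'

```text
clock: 2.6
position: [0.4923, 0.1823, 0.3299]
ee_rot: [-0.0, 0.686, 0.728, -0.0]
ft_force: [1.0, -0.7, 0.5]
finger_gap: 0.002
gripper_force: 0.0
```

```bash
python3 -c "
from h import *
go(.225,0,.11)"
```

```text
case pos mm [175.1  26.1 329.9] shift [ 4.99  2.65 21.98] yaw 0.005 F [ 1.  -0.7  0.5] t 2.6
```

jog_arm --moves '[4,2.6,0,0,5,2.6,3,0,5,2.6,7,0,5,2.6,11,0,5,2.6,15,0,5,2.6,18,0,5,2.6,20,0,5,2.6,21.5,0,5,2.6,22.0,0,5,2.6,22.0,0]'

```text
clock: 3.43
position: [0.5144, 0.2332, 0.1086]
ee_rot: [-0.001, 0.688, 0.726, -0.002]
ft_force: [0.2, 0.6, 0.4]
finger_gap: -0.005
gripper_force: 0.0
```

```bash
python3 -c "
from h import *
go(.138,0,.109)
save('scene','pics/s2.png')"
```

```text
case pos mm [224.6   1.2 108.6] shift [-8.66  0.13 -0.03] yaw -0.001 F [0.2 0.6 0.4] t 3.4333
```

View pics/s2.png

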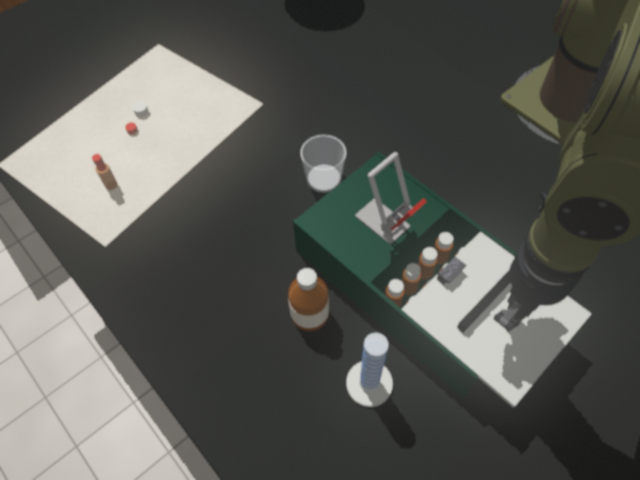

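The fingertips, at about (508, 318), stand behind the ridge near its middle. Pushing the lid shut.

jog_arm --moves '[-1,0.1,0,0,-2,0.1,0,0,-3,0.1,0,0,-4,0.1,0,0,-5,0.1,0,0,-6,0.1,0,0,-7,0.1,0,0,-7.6,0.1,0,0,-8,0.1,0,0,-8.2,0.1,0,0]'

```text
clock: 4.32
position: [0.5212, 0.1511, 0.1103]
ee_rot: [0.0, 0.688, 0.726, -0.0]
ft_force: [0.7, 3.0, 0.9]
finger_gap: 0.001
gripper_force: 1.6
```

jog_arm --moves '[-0.2,0,0,0,-0.4,0,0,0,-0.5,0,0,0,-0.5,0,0,0]'

```text
clock: 4.65
position: [0.5212, 0.1467, 0.1101]
ee_rot: [0.0, 0.688, 0.726, -0.0]
ft_force: [0.6, 3.1, 1.0]
finger_gap: -0.005
gripper_force: 1.1
```

jog_arm --moves '[-0.2,0,0,0,-0.3,0,0,0,-0.4,0,0,0,-0.4,0,0,0]'

```text
clock: 4.98
position: [0.5212, 0.146, 0.1102]
ee_rot: [-0.003, 0.687, 0.727, 0.002]
ft_force: [0.2, 10.8, 0.7]
finger_gap: 0.001
gripper_force: 5.5
```

jog_arm --moves '[-0.1,0,0,0,-0.2,0,0,0,-0.3,0,0,0,-0.3,0,0,0]'

```text
clock: 5.32
position: [0.5212, 0.1459, 0.1103]
ee_rot: [-0.005, 0.686, 0.727, 0.004]
ft_force: [-1.0, 18.7, -0.3]
finger_gap: -0.0
gripper_force: 9.3
```

The force rises at the stop with the tool at case x 137 mm. That equals 127 + 11, so the lid is shut and the case frame is right to about 1 mm. Next I back off, rise and measure the loop and lever.

jog_arm --moves '[1.5,0,0,0,2.5,0,-2,0,2.5,0,-6,0,2.5,0,-10,0,2.5,0,-14,0,2.5,0,-18,0,2.5,0,-18,0,2.5,0,-18,0]'

```text
clock: 5.98
position: [0.5211, 0.1645, 0.2925]
ee_rot: [0.002, 0.688, 0.726, 0.001]
ft_force: [0.1, 0.3, -0.5]
finger_gap: 0.004
gripper_force: 0.0
```

Run:
```python
from h import *
a=save("scene","pics/s3.png"); b=save("top","pics/t3.png"); go(-.11,0,.3)
A=cv2.resize(a["pixels"][:,:,::-1][130:290,320:500],None,fx=3,fy=3,interpolation=2)
B=cv2.resize(b["pixels"][:,:,::-1][240:340,180:340],None,fx=3.3,fy=3.3,interpolation=2)
H=max(A.shape[0],B.shape[0]); C=np.zeros((H,1,3),np.uint8)
pad=lambda m: cv2.copyMakeBorder(m,0,H-m.shape[0],0,0,0)
o=np.hstack([pad(A),pad(B)]); f=min(1,800/o.shape[1]); print(o.shape,f); cv2.imwrite("pics/c3.png",cv2.resize(o,None,fx=f,fy=f))
```

```text
case pos mm [1.553e+02 1.000e-01 2.891e+02] shift [-26.54   0.04  -1.04] yaw -0.001 F [-0.8  0.4 -0.7] t 6.0833
(480, 1068, 3) 0.7490636704119851
```

View pics/c3.png

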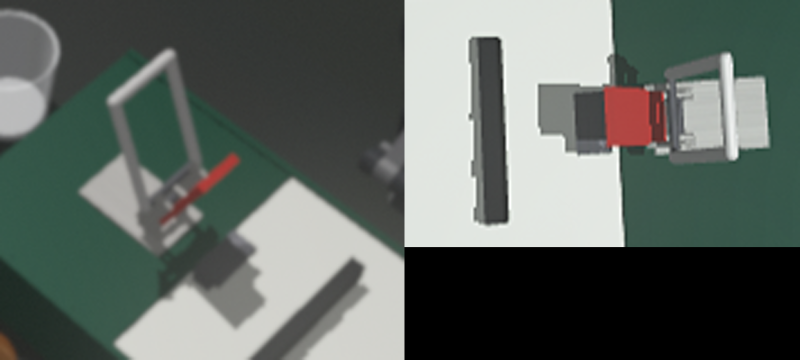

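Run:
```python
from h import *
a=dict(np.load("pics/s3.npz")); b=dict(np.load("pics/t3.npz"))
S=lambda u,v:(a,320+u/2.247,130+v/2.247); T=lambda u,v:(b,180+(u-404.5)/2.472,240+v/2.472)
for n,s,t in [("bar",(141.5,77),(730.5,107)),("tip",(234,158),(606,117))]:
    P=tri([S(*s),T(*t)]); print(n,(case(P)*1e3).round(1),(proj(a,P)-S(*s)[1:]).round(1),(proj(b,P)-T(*t)[1:]).round(1))
go(-.07,0,.3)
```

```text
bar [-32.5   1.4 218. ] [[0.3 0. ]] [[ 0.2 -0.2]]
tip [ 39.8   3.6 201.4] [[-2.  -0.2]] [[-1.6  1.2]]
case pos mm [1.553e+02 1.000e-01 2.891e+02] shift [-22.54   0.03  -1.05] yaw -0.001 F [-0.8  0.4 -0.7] t 6.0833
```

Bar at case (-32, 218) mm: that is 85 mm from the pin, against 87 given, and leaning back about 22°. The lever is at about 1.9 rad. I'm crossing over the top to stand behind the bar.

jog_arm --moves '[-4,0,-1.5,0,-8,0,-1.5,0,-12,0,-1.5,0,-16,0,-1.5,0,-20,0,-1.5,0,-23,0,-1.5,0,-23,0,-1.5,0,-23,0,1,0,-23,0,4,0,-23,0,4,0]'

```text
clock: 6.92
position: [0.5272, -0.0643, 0.2429]
ee_rot: [-0.006, 0.688, 0.726, -0.005]
ft_force: [-1.3, 0.1, -0.9]
finger_gap: 0.004
gripper_force: 0.0
```

Run:
```python
from h import *
go(-.075,0,.221)
```

```text
case pos mm [-73.1   4.8 242.9] shift [-0.19  0.51  2.18] yaw -0.002 F [-1.3  0.1 -0.9] t 6.9167
```

jog_arm --moves '[0,0.4,1.2,0,0,0.4,2.2,0,0,0.4,2.2,0,0,0.4,2.2,0]'

```text
clock: 7.25
position: [0.5361, -0.0642, 0.228]
ee_rot: [-0.001, 0.688, 0.726, -0.001]
ft_force: [-0.7, -0.2, 0.0]
finger_gap: 0.0
gripper_force: 0.0
```

Run:
```python
from h import *
go(.034,0,.221)
```

```text
case pos mm [-73.5  -4.1 228. ] shift [10.75 -0.41  0.7 ] yaw -0.0 F [-0.7 -0.2  0. ] t 7.25
```

jog_arm --moves '[0.5,-0.4,0.6,0,2,-0.4,0.6,0,3,-0.4,0.6,0,4,-0.4,0.6,0,5,-0.4,0.6,0,6,-0.4,0.6,0,7,-0.4,0.6,0,8,-0.4,0.6,0,9,-0.4,0.6,0,9.5,-0.4,0.6,0]'

```text
clock: 8.08
position: [0.5275, 0.0316, 0.2222]
ee_rot: [-0.0, 0.687, 0.726, 0.0]
ft_force: [0.0, -0.6, -0.0]
finger_gap: -0.001
gripper_force: 0.0
```

Run:
```python
from h import *
go(.06,0,.221)
a=save("scene","pics/s4.png")
cv2.imwrite("pics/c4.png",cv2.resize(a["pixels"][:,:,::-1][100:320,290:560],None,fx=2.5,fy=2.5,interpolation=2))
```

```text
case pos mm [ 22.6  -0.8 222.2] shift [ 3.74 -0.08  0.13] yaw 0.0 F [ 0.  -0.6 -0. ] t 8.0833
```

View pics/c4.png

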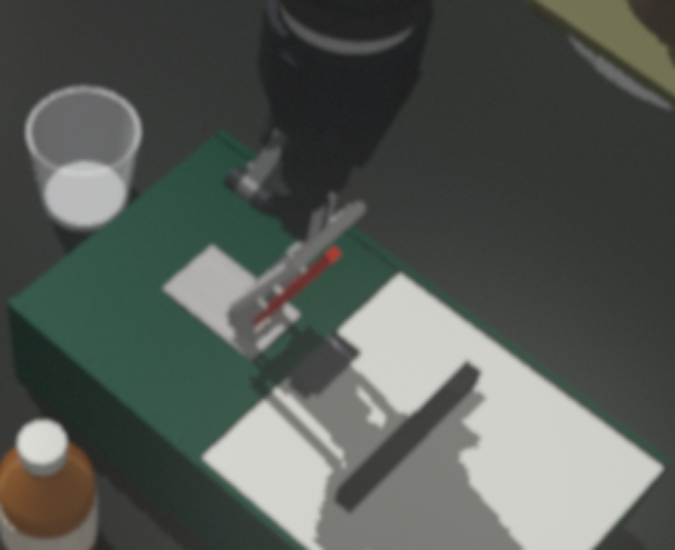

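The crossbar, from (240, 300) to (360, 210) in the crop, leads the fingers past the top. I keep pushing, then lower the tool once past the lever's end.

jog_arm --moves '[1,0,0,0,2,0,0,0,3,0,0,0,4,0,0,0,5,0,0,0,5.5,0,0.5,0,6,0,1,0,6,0,1,0,6,0,1,0,6,0,1,0]'

```text
clock: 8.97
position: [0.5243, 0.0897, 0.2121]
ee_rot: [-0.0, 0.688, 0.726, -0.0]
ft_force: [-0.3, 0.5, 0.1]
finger_gap: -0.003
gripper_force: 0.0
```

Run:
```python
from h import *
go(.06,0,.211)
a=save("scene","pics/s5.png")
cv2.imwrite("pics/c5.png",cv2.resize(a["pixels"][:,:,::-1][130:310,330:520],None,fx=3,fy=3,interpolation=2))
```

```text
case pos mm [ 80.8  -0.7 212.1] shift [-2.08 -0.07  0.11] yaw -0.001 F [-0.3  0.5  0.1] t 8.9667
```

View pics/c5.png

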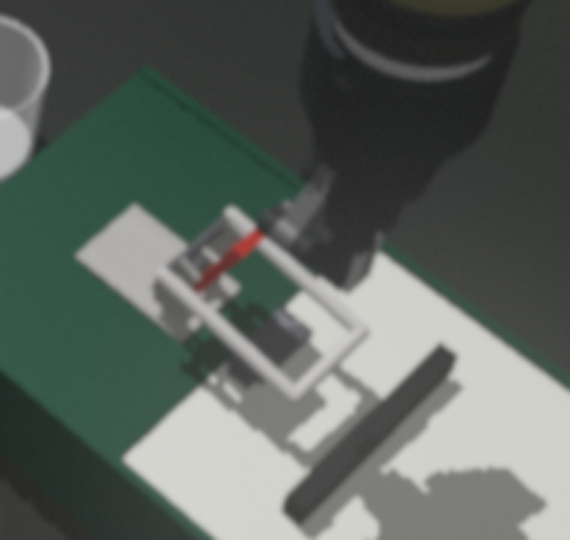

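jog_arm --moves '[0,0,0,0,0,0,0,0,0,0,0,0,0,0,0,0,0,0,0,0,0,0,0,0,0,0,0,0,0,0,0,0,0,0,0,0,0,0,0,0]'

```text
clock: 9.85
position: [0.5244, 0.09, 0.2123]
ee_rot: [-0.0, 0.688, 0.726, -0.0]
ft_force: [0.1, -0.1, 0.1]
finger_gap: 0.001
gripper_force: 0.0
```

Run:
```python
from h import *
a=save("scene","pics/s6.png");b=save("top","pics/t6.png")
A=cv2.resize(a["pixels"][:,:,::-1][180:300,360:480],None,fx=4,fy=4,interpolation=2)
B=cv2.resize(b["pixels"][:,:,::-1][250:330,230:310],None,fx=4,fy=4,interpolation=2)
cv2.imwrite("pics/c6.png",np.hstack([A,cv2.copyMakeBorder(B,0,160,0,0,0)]))
for y in(0,): 
  for X in((.0635,.094),(.075,.094)):
    for yy in (-.0255,.0255): print(X,yy,proj(a,w(X[0],yy,X[1])).round(1),proj(b,w(X[0],yy,X[1])).round(1))
```

```text
(0.0635, 0.094) -0.0255 [[412.2 261.8]] [[251.4 273.4]]
(0.0635, 0.094) 0.0255 [[434.  241.4]] [[252.9 305.1]]
(0.075, 0.094) -0.0255 [[418.  266.6]] [[244.3 273.9]]
(0.075, 0.094) 0.0255 [[439.8 245.9]] [[245.7 305.5]]
```

View pics/c6.png

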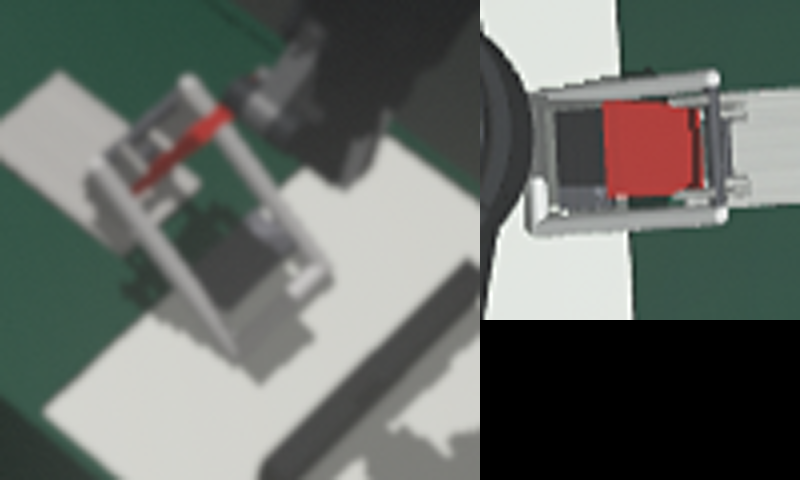

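The bar lies at case x ≈ 75, z ≈ 94 mm: its ends, at (419, 267) and (441, 249), match the projection in both views. It is behind the keeper, so I press the lever next.

jog_arm --moves '[0,0,0.9,0,-1,0,1.8,0,-2.5,0,1.8,0,-4,0,1.8,0,-5,0,1.7,0,-6,0,1.65,0,-7,0,1.65,0,-8,0,1.65,0,-9,0,1.9,0,-10,0,2.2,0]'

```text
clock: 10.78
position: [0.5297, -0.0102, 0.1903]
ee_rot: [-0.001, 0.688, 0.726, 0.001]
ft_force: [-0.9, 4.8, -0.2]
finger_gap: -0.001
gripper_force: 2.0
```

Run:
```python
from h import *
for t in (.7,.5,.3,.1,0): go((-72*np.cos(t)+10*np.sin(t)+11)/1e3,0,(124+72*np.sin(t)+10*np.cos(t))/1e3)
b=save("top","pics/t7.png")
```

```text
case pos mm [-19.2  -0.6 190.3] shift [-1.84 -0.06  1.22] yaw -0.001 F [-0.9  4.8 -0.2] t 10.7833
case pos mm [-19.2  -0.6 190.3] shift [-2.82 -0.06  2.29] yaw -0.001 F [-0.9  4.8 -0.2] t 10.7833
case pos mm [-19.2  -0.6 190.3] shift [-3.57 -0.06  3.54] yaw -0.001 F [-0.9  4.8 -0.2] t 10.7833
case pos mm [-19.2  -0.6 190.3] shift [-4.05 -0.06  4.91] yaw -0.001 F [-0.9  4.8 -0.2] t 10.7833
case pos mm [-19.2  -0.6 190.3] shift [-4.19 -0.06  5.62] yaw -0.001 F [-0.9  4.8 -0.2] t 10.7833
```

Contact is at 4.8 N, as expected. I follow the arc down.

jog_arm --moves '[-1,0,0.6,0,-1.8,0,1.2,0,-2.4,0,1.8,0,-2.8,0,2.3,0,-3.2,0,2.9,0,-3.6,0,3.6,0,-3.9,0,4.3,0,-4.1,0,5,0,-4.2,0,5.7,0,-4.2,0,5.9,0]'

```text
clock: 11.67
position: [0.5321, -0.0519, 0.1334]
ee_rot: [0.0, 0.688, 0.726, 0.0]
ft_force: [-8.7, 0.4, 28.9]
finger_gap: -0.001
gripper_force: 14.7
```

jog_arm --moves '[0,0,0.2,0,0,0,0.4,0,0,0,0.6,0,0,0,0.6,0]'

```text
clock: 12.0
position: [0.5322, -0.0519, 0.1328]
ee_rot: [0.002, 0.688, 0.726, 0.001]
ft_force: [-15.4, 1.7, 52.4]
finger_gap: 0.004
gripper_force: 25.8
```

It is solid with the tip at z ≈ 119 mm, so the lever is flat. I retreat and check.

jog_arm --moves '[0,0,-1,0,0,0,-3,0,0,0,-6,0,0,0,-10,0,0,0,-14,0,-4,0,-17,0,-8,0,-17,0,-12,0,-17,0,-15,0,-17,0,-15,0,-17,0]'

```text
clock: 12.83
position: [0.5407, -0.2072, 0.2945]
ee_rot: [0.001, 0.69, 0.724, -0.001]
ft_force: [0.9, -0.3, 0.2]
finger_gap: -0.001
gripper_force: 0.0
```

Run:
```python
from h import *
a=save("scene","pics/s8.png");b=save("top","pics/t8.png"); go(0,0,.3)
A=cv2.resize(a["pixels"][:,:,::-1][170:310,330:480],None,fx=3,fy=3,interpolation=2)
B=cv2.resize(b["pixels"][:,:,::-1][240:340,210:325],None,fx=3,fy=3,interpolation=2)
cv2.imwrite("pics/c8.png",np.hstack([A,cv2.copyMakeBorder(B,0,120,0,0,0)]))
for P in ((-.085,0,.117),(.0635,-.0255,.096),(.0635,.0255,.096)): print(P,((proj(a,w(*P))-[330,170])*3).round(),((proj(b,w(*P))-[210,240])*3+[450,0]).round())
```

```text
case pos mm [-212.    -0.3  294.3] shift [21.2  -0.11 -0.55] yaw -0.003 F [ 0.4 -0.5  1. ] t 12.9333
(-0.085, 0, 0.117) [[70. 50.]] [[854. 128.]]
(0.0635, -0.0255, 0.096) [[247. 274.]] [[574. 100.]]
(0.0635, 0.0255, 0.096) [[313. 212.]] [[578. 195.]]
```

View pics/c8.png

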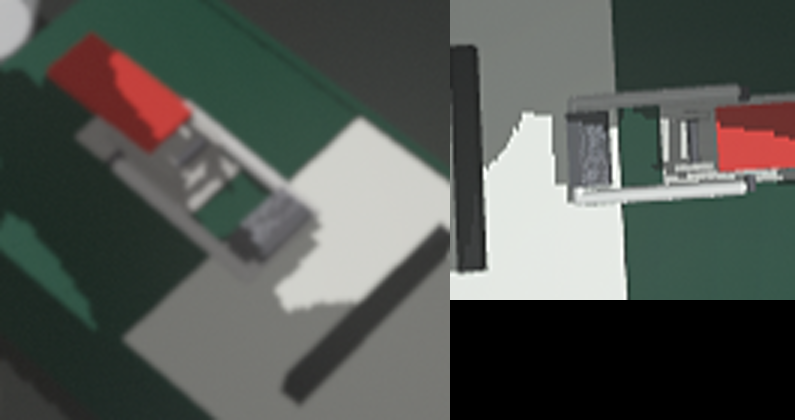

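The lever tip, at (70, 53), matches the flat prediction (70, 50). The loop ends, at about (250, 272), match the hooked position, with the bar under the keeper's lip. I'm handing in.

```bash
python3 -c "
from cell import job_done; print(job_done())"
```

```text
the job is handed in; nothing more can be done
None
```

The lid is shut, the loop is hooked behind the keeper and the lever lies flat. The arm touched none of the bystanders, and the job is handed in; the hand-in gave no verdict.

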